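# Put the sharpening stone away and latch the push-push drawer

## Task

Lay the sharpening stone gently in its fitted recess in the open drawer of the tool chest. Then push the drawer shut without slamming it, pressing the front gently past its shut position until the push-push latch catches, let go, and make sure that it stays shut with the stone in its recess. Do not lean hard on the drawer, and leave the mallet, oil bottle and bowl alone.

Things in the scene. Friction and masses are not known exactly. Their poses are not given: they have to be found in the camera images.
- stone_center (a point): centre of the loose sharpening stone, a plain rigid block 100 mm long (its x axis) x 40 mm wide (its y axis) x 25 mm thick (its z axis, up), about 0.23 kg, grey lower half and red-brown upper half; it starts lying flat on the bench. Grip it across its 40 mm width
- recess (a point): centre of the floor of the stone's recess in the open drawer (moves with it), 118 mm above the bench: a cut-out 50 mm along x, 110 mm along y, 8 mm deep in the blue insert. The stone fits with its long side along y, 5 mm free all round. Axes: x level into the chest (closing direction), y left seen facing the chest, z up. The inner face of the drawer front is 65 mm away towards -x
- drawer_front (a point): centre of the outer face of the pale wooden front, without handle, of the open drawer: 192 mm wide (y), 61 high (z, lower edge 104 and upper edge 165 mm above the bench), 14 thick; moves with the drawer, axes as recess. Push it along +x. It runs freely (2 N), then from 31 mm before latched meets an ejector spring, 3 N rising to 8 N. Over 25 N, or closing above 0.25 m/s, harms the latch
- drawer (a joint): drawer opening in m: starts 0.125 to 0.155; latched -0.005 to 0.004 (the hidden latch adjuster differs each time). It catches when pressed about 4.5 mm past latched, at 9 to 15 N; from 5 mm past, a rubber stop adds 10 N per mm. Let go, it springs back to latched and stays; if not pressed enough it comes out to 0.025 or more: press again. Pressing it again when latched releases it
- mallet: bystander: dark wooden carver's mallet standing on its head, 86 mm diameter, 200 mm high; origin at the centre of its underside
- oil_bottle: bystander: white honing-oil bottle with yellow label and red cap, 48 mm diameter, 120 mm high; origin at the centre of its underside
- bowl: bystander: small turned wooden bowl, 120 mm diameter, 45 mm high; origin at the centre of its underside
- chest: wooden tool chest fixed to the bench, 300 mm wide, 240 deep, 165 high; origin at the centre of its underside, axes as recess. The drawer box is 152 mm wide inside, its side walls rise 30 mm above the recess floor. The chest's top board begins (joint value minus 54 mm) beyond the recess centre towards +x: 86 mm when open by 0.14. All other fronts stay shut
There are look-alikes about, which are no part of the job. Of the things like the part that bears stone_center, leave any that is purple or turquoise; of the rest the larger one is meant.

How it is judged (in metres and radians):
On the way, in this order (a step that is already met when the one before it is completed fails the run):
1. the stone lies released in its recess while the drawer is still open (z of stone_center in the frame of recess between 0.008 and 0.0165 m and x of stone_center in the frame of recess between -0.008 and 0.008 m and y of stone_center in the frame of recess between -0.008 and 0.008 m and angle between stone_center's own z axis and vertical below 0.1 rad and contact force between the fingers and stone below 0.1 N and value of joint drawer above 0.03 m), for 0.2 s.
2. the drawer has been pushed in to its shut position (value of joint drawer below 0.004 m), for 0.05 s.
3. the drawer is let go and stays latched (value of joint drawer below 0.008 m and contact force between each of the fingers, the arm and drawer below 0.1 N and velocity of joint drawer between -0.005 and 0.005 m/s), for 0.3 s.
At the end, for the whole second after the job is handed in: the drawer is latched shut by itself (joint value at most 8 mm, at rest, untouched) with the stone lying flat in its recess (centre within 8 mm of the recess centre along each side, and on its floor) (value of joint drawer between -0.012 and 0.008 m and velocity of joint drawer between -0.005 and 0.005 m/s and z of stone_center in the frame of recess between 0.008 and 0.0165 m and x of stone_center in the frame of recess between -0.008 and 0.008 m and y of stone_center in the frame of recess between -0.008 and 0.008 m and linear speed of stone below 0.02 m/s).
It fails at once if the drawer is pressed with more than 25 N (contact force between any of the fingers, the arm and drawer above 25 N).
It fails at once if the drawer is slammed (closes faster than 0.25 m/s) (velocity of joint drawer below -0.25 m/s).
It fails at once if the stone is dropped (falls free faster than 0.55 m/s) (contact force between the fingers and stone below 0.05 N and linear speed of stone above 0.55 m/s).
It fails at once if a bystander is moved by more than 30 mm or tipped (distance of any of mallet, oil_bottle, bowl from where it was at the start of the episode above 0.03 m or angle between any of mallet, oil_bottle's own z axis and vertical above 0.3 rad).
It also fails if it takes over 72 s, if anything falls off the work surface, if the arm or the gripper's body presses on something with over 40 N, if the wrist force passes 120 N, or if a joint passes its speed limit or range.

## Robot

A 7-joint arm with a two-finger parallel gripper is mounted at the origin on the work surface. World frame = base frame: x ahead of the robot, y to its left, z up, the work surface at z = 0. Lengths are in mm, angles in rad, forces in N, time in s.
With the tool pointing down it reaches from about 400 to 875 mm from the base axis. Payload 4.4 kg.
Tool frame: the origin (TCP) lies on the mounting face of the last link; the fingertips stand 173 mm ahead of it and the grasp point (between the pads) lies r.hold_point_z ahead of it (r.hold_point_z is the distance from the TCP to the grasp point, in mm); z points along the fingers, y is the line along which they close (so a half turn about z gives the same grasp; the last joint's range is limited). The gripper opens to 85 mm and grips with 20 to 120 N. Pads are 22 mm wide; open, the fingers measure 114 mm over their backs; the gripper's body (76 mm by 85 mm) begins 54 mm behind the grasp point. The pads swing forward as they close: fully open they stand 13 mm farther back than shut.
Start: joints at [1.271, 0.628, 0.038, 1.517, -0.027, 0.996, -0.02], TCP at [150.61, -632.323, 404.713] pointing down, gripper open.
Joint ranges: [-3.06, 3.06], [-0.37, 2.12], [-1.25, 1.32], [0.18, 2.47], [-1.1, 4.24], [0.23, 1.98], [-2.94, 2.94]. Speed limits (rad/s): [2.57, 2.57, 3.14, 3.14, 3.14, 3.14, 3.14].

## Interface

Orientations are given as a unit quaternion [w, x, y, z].
In Python, from station import r, eyes gives the robot as it stands. The module is installed in compiled form; this text tells all that it offers.
- The arm moves only by the tool apply_moves, never from a script. Its argument "plan" is text: rows parted by semicolons, each of 6 numbers parted by spaces: the shift along the tool's x, y, z each as a share of 0.1 m, from -1 to 1, then the turn, a rotation vector about the tool's x, y, z each as a share of 180 degrees, from -1 to 1. A call has 1 to 12 rows; each row is the pose to reach, as a shift and turn from the pose commanded when the call began, along the tool's axes at that moment, turning the shorter way round; what a row does not reach only later rows make up. A row lasts 1/12 s, in which the tool goes at most 41.7 mm and 7.16 degrees, less where a joint would pass 70% of its speed; a pose out of reach is approached as far as the arm can. A call with a number of a shift or a turn outside -1 to 1 is refused whole. A call with a gripper value outside its range is refused whole. "hand" is the closure, from 0 (fully open) to 1 (shut), set as the call begins (left out, the last holds). The fingers move at their own pace and stop on an object; "newtons" is the grip in N (left out, the last holds). Time passes only in rows, so rows that repeat a pose let the fingers close. It gives the time, the measured TCP pose, the force, the opening and the grip force at its end, in the units of the state.
- r.read_state(): the state, without advancing time (a new reading comes with each control period).
- eyes.get_image(name): name is "scene" or "top" or "wrist"; returns the picture (480x640x3 uint8, red, green, blue); there is no depth.
- eyes.camera_info(name): a dict with "fovy" (degrees; the focal length in pixels is half the picture's height over the tangent of half this angle, whatever the lens; pixels are square), "cx", "cy" (the principal point, pixels), "eye" and "rotation" of the camera in the world. Camera axes: x right, y down, z forward; pixel columns grow to the right and rows downward; lengths in mm; the calibration is good to about 2 mm. A picture is of the moment at which its call begins: read the wrist's pose just before it. camera_info takes no time and is no camera call; for the wrist camera it gives the pose at the moment of the call.
- r.close_job(): hands the job in; it is judged then, once.
The state is a dict: "time": time; "joint_positions": joint angles; "dq": joint speeds; "joint_torque": joint torques, N m; "eef_pos": TCP position; "eef_rot": TCP orientation; "ft_force": force on the tool from outside, world axes, zero at the start; "moment": the same for the moment, N m; "gripper_width": finger opening in mm; "grip_force": force on a finger pad.
Only numpy, scipy, OpenCV 4.12 (cv2) and the standard library are available. Lean on these libraries where they do the work, as an engineer would, in place of code of your own. Each camera call takes 0.05 s, during which the arm holds its last target. There are 200 camera calls.

## Working session

There is one attempt and no reset: what is moved stays moved. The work goes in short steps, Python scripts to look and compute and a tool call to move; the robot and the scene stay as the last step left them, time stands still between calls to the robot, and variables do not carry over. Pictures are saved under pics/ and viewed, at most 10 in all, crops included, and the job is handed in when it is done.

Besides the shell and the picture viewer there is one more tool, called after "Request:" as name(argument=value, ...), one argument or row to a line, values as JSON. apply_moves: Moves the arm, as the interface text tells. Shift numbers are shares of 0.1 m and turn numbers shares of 180 degrees, none past 1 either way. Its arguments: {"type":"object","properties":{"plan":{"type":"string"},"hand":{"type":"number"},"newtons":{"type":"number"}},"required":["plan"]}

```bash
mkdir -p pics; cat > h.py <<'E'
import numpy as np, cv2
from station import r, eyes
from scipy.spatial.transform import Rotation as R
def cam(n):
    c=eyes.camera_info(n); f=240/np.tan(np.radians(c["fovy"])/2); return c,f
def rotm(c):
    M=np.array(c["rotation"],float)
    return M if M.shape==(3,3) else R.from_quat(M,scalar_first=True).as_matrix()
def ray(cf,px):
    c,f=cf; d=rotm(c)@np.array([(px[0]-c["cx"])/f,(px[1]-c["cy"])/f,1]); return np.array(c["eye"],float),d
def onz(cf,px,z):
    e,d=ray(cf,px); return e+d*(z-e[2])/d[2]
def proj(cf,P):
    c,f=cf; q=rotm(c).T@(np.array(P,float)-np.array(c["eye"])); return np.array([c["cx"]+f*q[0]/q[2],c["cy"]+f*q[1]/q[2]])
def shot(n,name):
    cf=cam(n); im=np.array(eyes.get_image(n))[:,:,::-1].copy(); cv2.imwrite(f"pics/{name}.png",im); return cf,im
def tool():
    s=r.read_state(); return np.array(s["eef_pos"]),R.from_quat(s["eef_rot"],scalar_first=True)
E
python3 - <<'E'
from h import *
a=shot("top","top0"); b=shot("scene","scene0"); print(a[0],b[0]); print(r.read_state(), r.hold_point_z)
E
```

```text
({'fovy': 49.805931041997155, 'cx': 316.9058333469763, 'cy': 248.91948478660402, 'eye': array([ 405.27333789,  -25.18411713, 1220.2412594 ]), 'rotation': array([-0.05471298,  0.70960889, -0.6998354 ,  0.06076287])}, np.float64(516.9656749145043)) ({'fovy': 57.67756676563612, 'cx': 316.3103232469263, 'cy': 241.34882102581383, 'eye': array([ 507.41046127,  801.26124642, 1070.54836222]), 'rotation': array([ 0.01953086, -0.04640585,  0.93357465, -0.3548287 ])}, np.float64(435.8592623104454))
{'time': 0.1, 'joint_positions': array([ 1.27118552,  0.62925399,  0.03847388,  1.51826431, -0.02700717,
        0.99627574, -0.02000239]), 'dq': array([ 0.00058011,  0.00043141,  0.00174929, -0.00165302,  0.00103845,
        0.00025762,  0.00010821]), 'joint_torque': array([ 3.56203949e-03, -5.64530039e+01,  1.23048931e+00, -1.93973476e+01,
        1.12187635e-02,  5.37648230e-03,  1.95779973e-05]), 'eef_pos': array([ 150.55646431, -632.05825434,  403.88226575]), 'eef_rot': array([-8.33837124e-04,  9.93175727e-01,  1.16624474e-01, -1.11903506e-04]), 'ft_force': array([ 0.27925278, -0.42897522,  0.13400397]), 'moment': array([ 0.02817719, -0.02750951, -0.00535221]), 'grip_force': 0.0, 'gripper_width': 85.81974690112436} 154.70000000000002
```

View pics/top0.png

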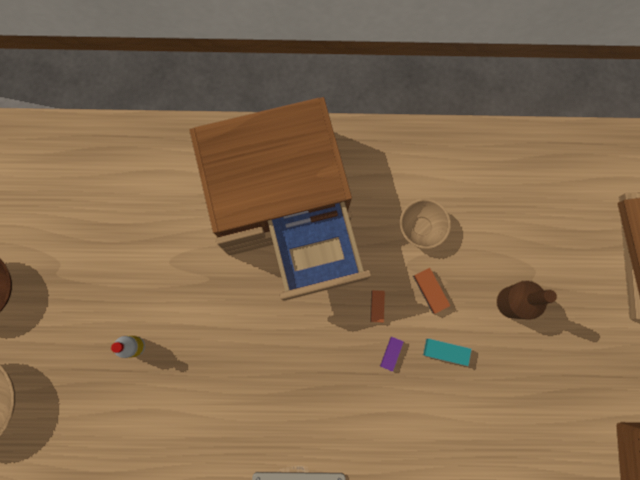

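View pics/scene0.png

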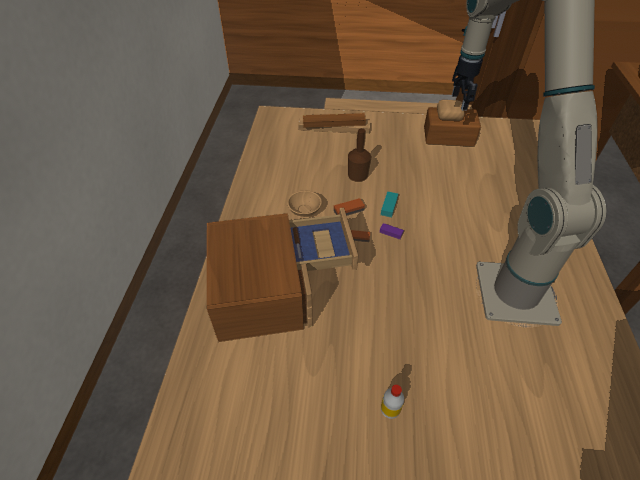

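The top view shows these candidates: a large red-brown block at (432,291), a small red-brown one at (378,306), a purple one at (392,354) and a turquoise one at (448,352). I choose (432,291). The recess is the pale rectangle near (317,255), and the drawer front's top edge runs from (282,293) to (368,276).

```bash
python3 - <<'E'
from h import *
cf=cam("top"); im=cv2.imread("pics/top0.png")
cv2.imwrite("pics/crop0.png",cv2.resize(im[190:380,250:500],None,fx=3,fy=3,interpolation=cv2.INTER_CUBIC))
hsv=cv2.cvtColor(im,cv2.COLOR_BGR2HSV)
for p in [(432,291),(378,306),(317,255),(340,250),(325,283)]: print(p,hsv[p[1],p[0]])
def blobs(m,x0,y0,x1,y1,z):
    k=np.zeros_like(m);k[y0:y1,x0:x1]=m[y0:y1,x0:x1]
    cs,_=cv2.findContours(k,cv2.RETR_EXTERNAL,cv2.CHAIN_APPROX_NONE)
    for c in cs:
        if cv2.contourArea(c)<100: continue
        q=np.array([onz(cf,p[0],z)[:2] for p in c],np.float32)
        b=cv2.minAreaRect(q); print(cv2.minAreaRect(c),"->",b)
red=cv2.inRange(hsv,(0,140,90),(11,255,255)); blobs(red,360,260,460,330,25)
blue=cv2.inRange(hsv,(105,120,40),(125,255,255)); print('blue');blobs(blue,255,200,370,300,126)
pale=cv2.inRange(hsv,(8,20,110),(28,130,255)); print('pale');blobs(pale,288,236,346,273,122)
E
```

```text
(432, 291) [ 10 174 148]
(378, 306) [ 10 168 105]
(317, 255) [ 18  99 155]
(340, 250) [ 18 100 161]
(325, 283) [ 16 109 162]
((377.4872131347656, 306.3194580078125), (12.190253257751465, 31.0551700592041), 2.2906100749969482) -> ((470.9080810546875, -175.5234375), (28.18405532836914, 71.31548309326172), 87.46434783935547)
((431.8243408203125, 290.44598388671875), (43.04566955566406, 18.091659545898438), 62.10273361206055) -> ((508.91015625, -301.704833984375), (98.08070373535156, 42.51618957519531), 27.20077896118164)
blue
pale
((317.0294189453125, 254.11767578125), (21.585670471191406, 49.962337493896484), 75.96376037597656) -> ((575.3367309570312, -33.889930725097656), (47.005950927734375, 107.41407775878906), 14.965020179748535)
```

View pics/crop0.png

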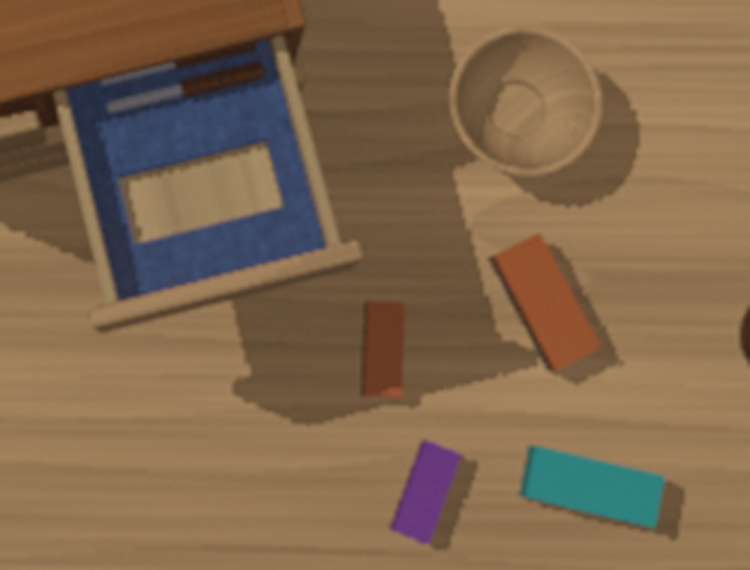

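The close crop confirms it: the chosen red-brown block measures 98x42 mm at (509,-302) with its long axis at 27°. The small red-brown one is 71x28. The recess is at (575,-34), with the chest's x axis at about 15°. I'm moving above the stone now.

Request:
apply_moves(
  plan="1 -0.56 0 0 0 0;1 -0.56 0 0 0 0;1 -0.56 0 0 0 0;1 -0.56 0 0 0 0",
)

```text
time: 0.43
eef_pos: [241.9, -549.5, 404.2]
eef_rot: [-0.003, 0.993, 0.122, 0.003]
ft_force: [0.5, 0.9, 1.2]
gripper_width: 85.7
grip_force: 0.0
```

Request:
apply_moves(
  plan="1 -0.56 0 0 0 0;1 -0.56 0 0 0 0;1 -0.56 0 0 0 0;1 -0.56 0 0 0 0",
)

```text
time: 0.77
eef_pos: [325.6, -471.5, 404.3]
eef_rot: [-0.002, 0.993, 0.122, 0.002]
ft_force: [1.0, 0.7, 0.5]
gripper_width: 85.3
grip_force: 0.0
```

Request:
apply_moves(
  plan="1 -0.56 0 0 0 0;1 -0.56 0 0 0 0;1 -0.56 0 0 0 0;1 -0.56 0 0 0 0",
)

```text
time: 1.1
eef_pos: [409.4, -393.6, 404.4]
eef_rot: [-0.002, 0.993, 0.122, 0.002]
ft_force: [0.7, 1.0, 0.5]
gripper_width: 85.3
grip_force: 0.0
```

Request:
apply_moves(
  plan="1 -0.56 0.2 0 0 -0.077;1 -0.56 0.2 0 0 -0.077;1 -0.56 0.2 0 0 -0.077;1 -0.56 0.2 0 0 -0.077;1 -0.56 0.2 0 0 -0.077",
  hand=0.3,
)

```text
time: 1.52
eef_pos: [489.1, -320.1, 383.9]
eef_rot: [-0.001, 0.971, 0.238, -0.0]
ft_force: [-0.8, -0.8, -0.1]
gripper_width: 59.9
grip_force: 0.0
```

```bash
cat >> h.py <<'E'
def go(tip_xyz,yaw):  # fingertips target at TCP z-173; prints shares in current tool frame
    p,q=tool(); T=np.array(tip_xyz,float)
    Q=R.from_euler('z',yaw,degrees=True)*R.from_quat([1,0,0,0])
    d=q.inv().apply(T-p)/100; t=(q.inv()*Q).as_rotvec()/np.pi
    print("TCP",p.round(1),"yaw",round(float(np.degrees(np.arctan2(*q.apply([1,0,0])[[1,0]]))),2),"shift",d.round(3),"turn",t.round(4))
E
python3 - <<'E'
from h import *
go((509,-302,330),27.2); print(r.hold_point_z,r.read_state()["gripper_width"])
cf,im=shot("wrist","w0")
hsv=cv2.cvtColor(im,cv2.COLOR_BGR2HSV); red=cv2.inRange(hsv,(0,140,70),(12,255,255))
cs,_=cv2.findContours(red,cv2.RETR_EXTERNAL,cv2.CHAIN_APPROX_NONE)
for c in cs:
    if cv2.contourArea(c)<800: continue
    q=np.array([onz(cf,p[0],25)[:2] for p in c],np.float32); print(cv2.minAreaRect(c),"->",cv2.minAreaRect(q))
E
```

```text
TCP [ 489.1 -320.1  383.9] yaw 27.51 shift [ 0.26  -0.068  0.539] turn [-0.0005  0.      0.0017]
154.70000000000002 59.919196070488255
((313.0, 172.0), (128.0, 52.0), 90.0) -> ((510.49615478515625, -302.9233093261719), (98.55350494384766, 39.369205474853516), 27.161293029785156)
((147.38014221191406, 140.26370239257812), (41.794097900390625, 94.18154907226562), 24.443954467773438) -> ((474.560302734375, -180.46365356445312), (29.511186599731445, 71.74261474609375), 87.39912414550781)
```

View pics/w0.png

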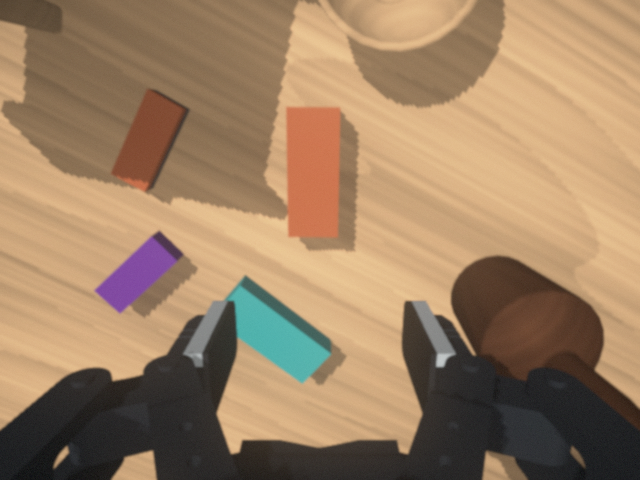

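The wrist view shows the stone at (313,172), aligned with the fingers, and the bowl and mallet well clear. I'm descending.

Request:
apply_moves(
  plan="0.27 -0.06 0.5 0 0 0.002;0.27 -0.06 1 0 0 0.002;0.27 -0.06 1 0 0 0.002;0.27 -0.06 1 0 0 0.002;0.27 -0.06 1 0 0 0.002",
)

```text
time: 1.98
eef_pos: [507.8, -305.6, 284.1]
eef_rot: [-0.0, 0.973, 0.231, -0.001]
ft_force: [-0.1, -0.5, 1.2]
gripper_width: 59.7
grip_force: 0.0
```

```bash
python3 - <<'E'
from h import *
go((510,-302.5,179),27.2)
E
```

```text
TCP [ 507.8 -305.6  284.1] yaw 26.76 shift [ 0.036 -0.016  1.051] turn [-0.0004  0.0008 -0.0024]
```

Request:
apply_moves(
  plan="0.03 -0.02 0.35 0 0 -0.002;0.03 -0.02 0.7 0 0 -0.002;0.03 -0.02 0.9 0 0 -0.002;0.03 -0.02 1 0 0 -0.002;0.03 -0.02 1 0 0 -0.002;0.03 -0.02 1 0 0 -0.002",
)

```text
time: 2.48
eef_pos: [511.3, -302.2, 186.4]
eef_rot: [0.001, 0.972, 0.235, 0.001]
ft_force: [0.5, 0.0, -0.3]
gripper_width: 59.9
grip_force: 0.0
```

Request:
apply_moves(
  plan="0 0 0.05 0 0 0;0 0 0.05 0 0 0;0 0 0.05 0 0 0",
)

```text
time: 2.73
eef_pos: [511.2, -301.2, 180.9]
eef_rot: [0.001, 0.972, 0.236, 0.001]
ft_force: [0.5, 0.3, -0.0]
gripper_width: 60.0
grip_force: 0.0
```

Request:
apply_moves(
  plan="0 0 0 0 0 0;0 0 0 0 0 0;0 0 0 0 0 0;0 0 0 0 0 0;0 0 0 0 0 0;0 0 0 0 0 0;0 0 0 0 0 0;0 0 0 0 0 0",
  hand=1,
  newtons=40,
)

```text
time: 3.4
eef_pos: [511.2, -301.1, 180.6]
eef_rot: [0.0, 0.972, 0.236, 0.0]
ft_force: [-0.5, 0.0, 5.5]
gripper_width: 39.2
grip_force: 41.8
```

Request:
apply_moves(
  plan="0 0 -0.3 0 0 0;0 0 -0.6 0 0 0;0 0 -0.6 0 0 0;0 0 -0.6 0 0 0",
)

```text
time: 3.73
eef_pos: [511.4, -301.2, 241.1]
eef_rot: [0.001, 0.972, 0.236, 0.001]
ft_force: [0.5, 0.3, -2.6]
gripper_width: 38.9
grip_force: 41.8
```

```bash
python3 - <<'E'
from h import *
go((510,-302.5,300),105); cf,im=shot("wrist","w1")
E
```

```text
TCP [ 511.4 -301.2  241.1] yaw 27.26 shift [-0.017  0.007 -0.589] turn [ 1.100e-03  1.000e-04 -4.319e-01]
```

View pics/w1.png

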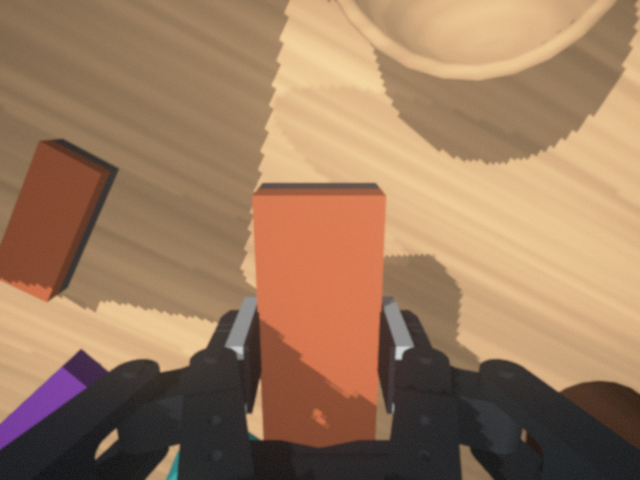

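The stone is held well, centred between the pads at (320,320). Next I lift it, turn it and move beside the drawer to look at the recess.

Request:
apply_moves(
  plan="0 0 -0.4 0 0 0;0 0 -0.8 0 0 -0.04;0 0 -1 0 0 -0.08;0 0 -1 0 0 -0.12;0 0 -1 0 0 -0.16;0 0 -1 0 0 -0.2;0 0 -1 0 0 -0.24;0 0 -1 0 0 -0.28;0 0 -1 0 0 -0.32;0 0 -1 0 0 -0.36;0 0 -1 0 0 -0.4;0 0 -1 0 0 -0.432",
)

```text
time: 4.78
eef_pos: [510.2, -300.7, 337.7]
eef_rot: [-0.002, 0.606, 0.795, -0.0]
ft_force: [-0.3, 0.5, -2.1]
gripper_width: 39.1
grip_force: 41.9
```

```bash
python3 - <<'E'
from h import *
go((604,-140,390),105)
E
```

```text
TCP [ 510.2 -300.7  337.7] yaw 105.37 shift [ 1.302  1.329 -0.522] turn [-0.0008 -0.0009  0.002 ]
```

Request:
apply_moves(
  plan="0.1 0.1 -0.4 0 0 0;0.3 0.3 -0.52 0 0 0;0.5 0.5 -0.52 0 0 0;0.65 0.66 -0.52 0 0 0;0.65 0.66 -0.52 0 0 0",
)

```text
time: 5.2
eef_pos: [560.0, -215.0, 390.7]
eef_rot: [-0.001, 0.606, 0.796, 0.003]
ft_force: [0.5, -0.1, -2.3]
gripper_width: 39.2
grip_force: 42.0
```

Request:
apply_moves(
  plan="0.2 0.2 0 0 0 0;0.4 0.4 0 0 0 0;0.6 0.6 0 0 0 0;0.65 0.66 0 0 0 0;0.65 0.66 0 0 0 0;0.65 0.66 0 0 0 0",
)

```text
time: 5.7
eef_pos: [604.2, -141.4, 390.0]
eef_rot: [-0.001, 0.608, 0.794, -0.001]
ft_force: [-0.7, -1.3, -2.9]
gripper_width: 39.0
grip_force: 42.0
```

```bash
python3 - <<'E'
from h import *
go((575,-32.5,390),105); cf,im=shot("wrist","w2")
hsv=cv2.cvtColor(im,cv2.COLOR_BGR2HSV); blue=cv2.inRange(hsv,(100,80,30),(130,255,255))
blue=cv2.morphologyEx(blue,cv2.MORPH_CLOSE,np.ones((5,5)))
cs,h=cv2.findContours(blue,cv2.RETR_CCOMP,cv2.CHAIN_APPROX_NONE)
for i,c in enumerate(cs):
    if cv2.contourArea(c)<800: continue
    for z in (118,126):
        q=np.array([onz(cf,p[0],z)[:2] for p in c],np.float32); print(h[0,i,3],cv2.minAreaRect(c),z,"->",cv2.minAreaRect(q))
E
```

```text
TCP [ 604.2 -141.4  390. ] yaw 105.07 shift [1.127e+00 1.000e-03 1.000e-03] turn [-0.0011 -0.0003  0.0004]
-1 ((353.0, 90.5), (181.0, 318.0), 90.0) 118 -> ((603.05712890625, -56.887306213378906), (171.38534545898438, 92.18553924560547), 15.093790054321289)
-1 ((353.0, 90.5), (181.0, 318.0), 90.0) 126 -> ((602.4501953125, -57.35546112060547), (165.70132446289062, 89.12815856933594), 15.093775749206543)
```

View pics/w2.png

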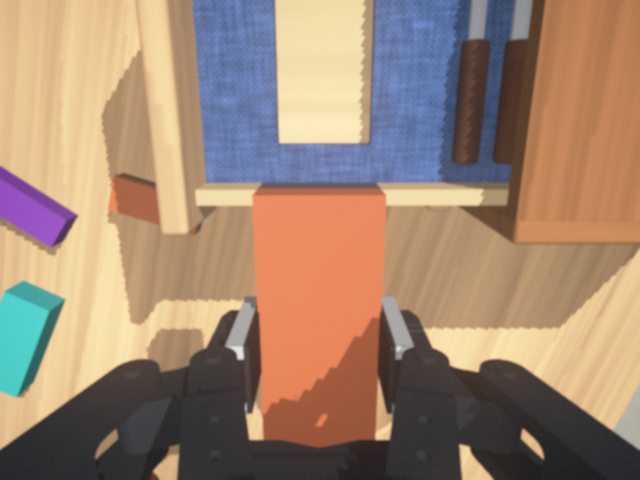

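The wrist view shows the recess's left edge at column ~278, its right edge at ~372 and its near edge at row 143. The stone sits at columns 254-385.

```bash
python3 - <<'E'
from h import *
cf=cam("wrist"); im=cv2.imread("pics/w2.png"); hsv=cv2.cvtColor(im,cv2.COLOR_BGR2HSV)
blue=cv2.inRange(hsv,(100,80,30),(130,255,255))
for row in (20,80,130):
    n=np.where(blue[row,240:420]==0)[0]+240; print(row,n.min(),n.max())
c=np.where(blue[100:180,325]==0)[0]+100; print(c.min(),c.max())
def L(y): 
    n=np.where(blue[y,240:420]==0)[0]+240; return n.min()-.5,n.max()+.5
a=np.array([1,np.tan(np.radians(15))]);a/=np.hypot(*a); b=np.array([-a[1],a[0]])
P=[[onz(cf,(u,y),126)[:2] for u in L(y)] for y in (20,80,130)]
for p in P: print("width",np.linalg.norm(p[1]-p[0]))
d=P[0][0]-P[2][0]; print("yaw L",np.degrees(np.arctan2(d[1],d[0]))); d=P[0][1]-P[2][1]; print("yaw R",np.degrees(np.arctan2(d[1],d[0])))
row=[y for y in range(100,180) if blue[y,325]>0][0]-.5; n=onz(cf,(325,row),126)[:2]
mid=np.mean([(p[0]+p[1])/2@a for p in P]); yc=n@b+55
print("near row",row,"recess",mid*a+yc*b)
# stone end (top face) in tool
p,q=tool(); zt=p[2]-180.6+25
for px in ((254,193),(385,193)): print("stone end in tool", q.inv().apply(onz(cf,px,zt)-p))
E
```

```text
20 274 374
80 275 373
130 277 371
100 145
width 50.21709663580234
width 51.09039447275458
width 50.626953576658124
yaw L 104.93455358757126
yaw R 105.37762876302305
near row 145.5 recess [576.79859528 -34.96016368]
stone end in tool [ 50.02726442 -19.50724205 155.6679627 ]
stone end in tool [ 50.04960099  19.40330389 155.5357623 ]
```

Request:
apply_moves(
  plan="0.3 0.01 0 0 0 0;0.6 0.01 0 0 0 0;0.9 0.01 0 0 0 0;1 0.01 0 0 0 0;1 0.01 0 0 0 0;1 0.01 0 0 0 0",
)

```text
time: 6.25
eef_pos: [579.4, -45.8, 391.6]
eef_rot: [0.0, 0.609, 0.793, -0.001]
ft_force: [0.0, -0.1, -2.6]
gripper_width: 39.1
grip_force: 42.0
```

```bash
python3 - <<'E'
from h import *
go((576.3,-34.2,302.5),105.1)
E
```

```text
TCP [579.4 -45.8 391.6] yaw 104.96 shift [0.121 0.001 0.89 ] turn [-0.0003  0.0004 -0.0008]
```

Request:
apply_moves(
  plan="0.12 0 0.1 0 0 0;0.12 0 0.3 0 0 0;0.12 0 0.5 0 0 0;0.12 0 0.65 0 0 0;0.12 0 0.65 0 0 0;0.12 0 0.65 0 0 0;0.12 0 0.65 0 0 0",
)

```text
time: 6.83
eef_pos: [577.2, -34.1, 327.4]
eef_rot: [0.001, 0.61, 0.793, 0.0]
ft_force: [0.5, 0.5, -2.5]
gripper_width: 38.8
grip_force: 41.9
```

```bash
python3 - <<'E'
from h import *
go((576.3,-34.2,302),105.1)
E
```

```text
TCP [577.2 -34.1 327.4] yaw 104.89 shift [ 0.002 -0.009  0.254] turn [ 0.0004  0.0003 -0.0012]
```

Request:
apply_moves(
  plan="0 -0.01 0.06 0 0 -0.001;0 -0.01 0.12 0 0 -0.001;0 -0.01 0.17 0 0 -0.001;0 -0.01 0.21 0 0 -0.001;0 -0.01 0.24 0 0 -0.001;0 -0.01 0.26 0 0 -0.001;0 -0.01 0.26 0 0 -0.001;0 -0.01 0.26 0 0 -0.001",
)

```text
time: 7.5
eef_pos: [575.7, -32.9, 300.7]
eef_rot: [-0.0, 0.607, 0.794, 0.0]
ft_force: [0.4, 0.3, -1.6]
gripper_width: 38.9
grip_force: 42.0
```

```bash
python3 - <<'E'
from h import *
go((576.3,-34.2,299.5),105.1); print(r.read_state()["ft_force"])
cf,im=shot("wrist","w3")
E
```

```text
TCP [575.7 -32.9 300.7] yaw 105.2 shift [-0.014  0.002  0.012] turn [-0.     -0.      0.0006]
[ 0.35095359  0.34944463 -1.56416624]
```

View pics/w3.png

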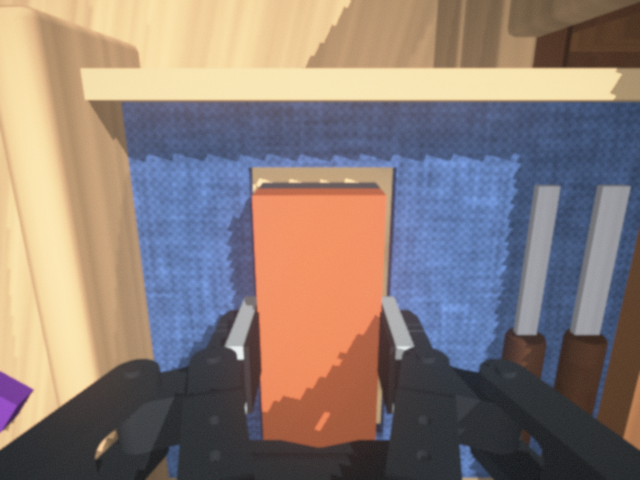

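The stone is over the recess, whose rim spans columns 250-394 with its far edge at row 167. The stone spans 254-385. I'm checking the numbers before releasing it.

```bash
python3 - <<'E'
from h import *
cf=cam("wrist"); p,q=tool()
for px in ((250,167),(394,167),(250,230),(392,230)): print(q.inv().apply(onz(cf,px,126)-p).round(1))
E
```

```text
[ 55.4 -23.4 174.8]
[ 55.4  25.1 174.8]
[ 33.4 -24.4 174.8]
[ 33.4  25.5 174.8]
```

Request:
apply_moves(
  plan="0 0.01 0.01 0 0 0;0 0.01 0.02 0 0 0;0 0.01 0.02 0 0 0",
)

```text
time: 7.8
eef_pos: [576.7, -32.7, 298.7]
eef_rot: [0.0, 0.607, 0.794, 0.0]
ft_force: [-0.3, 0.9, -2.5]
gripper_width: 38.8
grip_force: 42.0
```

Request:
apply_moves(
  plan="0 0 0 0 0 0;0 0 0 0 0 0;0 0 0 0 0 0;0 0 0 0 0 0;0 0 0 0 0 0;0 0 0 0 0 0",
  hand=0.36,
)

```text
time: 8.3
eef_pos: [576.7, -32.7, 298.8]
eef_rot: [0.0, 0.607, 0.794, 0.0]
ft_force: [0.7, -0.1, 0.4]
gripper_width: 54.8
grip_force: 0.0
```

Request:
apply_moves(
  plan="0 0 -0.1 0 0 0;0 0 -0.3 0 0 0;0 0 -0.6 0 0 0;0 0 -1 0 0 0;0 0 -1 0 0 0;0 0 -1 0 0 0",
)

```text
time: 8.8
eef_pos: [577.4, -32.4, 402.0]
eef_rot: [0.003, 0.607, 0.794, 0.002]
ft_force: [-0.2, -0.2, 0.5]
gripper_width: 54.3
grip_force: 0.0
```

```bash
python3 - <<'E'
from h import *
cf,im=shot("wrist","w4"); p,q=tool(); print(p)
hsv=cv2.cvtColor(im,cv2.COLOR_BGR2HSV); red=cv2.inRange(hsv,(0,140,70),(12,255,255))
cs,_=cv2.findContours(red,cv2.RETR_EXTERNAL,cv2.CHAIN_APPROX_NONE)
for c in cs:
    if cv2.contourArea(c)<800: continue
    k=np.array([onz(cf,p[0],143)[:2] for p in c],np.float32); print(cv2.minAreaRect(c),"->",cv2.minAreaRect(k))
E
```

```text
[576.65177005 -32.74881175 400.10713057]
((149.70590209960938, 314.6764831542969), (46.80937194824219, 30.074417114257812), 14.03624439239502) -> ((493.3316345214844, -98.90509796142578), (19.90559196472168, 26.786136627197266), 88.16355895996094)
((313.5, 241.0), (168.0, 71.0), 90.0) -> ((576.0521240234375, -32.481441497802734), (38.582550048828125, 99.0221176147461), 15.152130126953125)
```

View pics/w4.png

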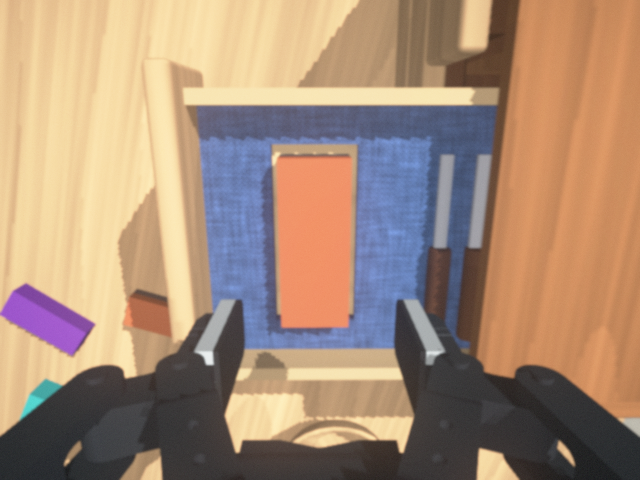

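The stone lies flat in the recess at (576,-32.5); in the image it is at (313,241) inside the rim. Next I measure the drawer opening from the chest's top edge and plan the push.

```bash
python3 - <<'E'
from h import *
cf=cam("wrist"); im=cv2.imread("pics/w4.png").astype(int)
u=np.array([np.cos(np.radians(15.1)),np.sin(np.radians(15.1))]); v=np.array([-u[1],u[0]]); rec=np.array([576.4,-33.8])
for row in (60,200,240):
    g=im[row,450:540,2]; d=g[2:]-g[:-2]; k=int(np.argmax(d))+451; print("edge",row,k,"rel x", (onz(cf,(k,row),165)[:2]-rec)@u)
# drawer front: top edges in z165
for px in ((148,60),(170,60),(183,330)): print(px,(onz(cf,px,165)[:2]-rec)@u,(onz(cf,px,165)[:2]-rec)@v)
ct=cam("top")
for px in ((219,232),(349,198),(282,296),(368,277)): print("top",px,(onz(ct,px,165)[:2]-rec)@u,(onz(ct,px,165)[:2]-rec)@v)
go(list(rec-130*u)+[400],15.1)
E
```

```text
edge 60 512 rel x 86.96973707136861
edge 200 495 rel x 87.03767098000522
edge 240 490 rel x 86.98755190940489
(148, 60) -75.30916183196881 95.90924185160571
(170, 60) -65.52810313541039 95.9292478321835
(183, 330) -71.84650622067626 -38.151425445369746
top (219, 232) 87.65553687683335 188.09232788313204
top (349, 198) 91.665395017057 -92.4823541891031
top (282, 296) -73.55783442733801 92.89876969252884
top (368, 277) -79.33171131809966 -87.27165874958742
TCP [576.7 -32.7 400.1] yaw 105.18 shift [-0.008 -1.305 -0.002] turn [ 8.000e-04 -3.000e-04  5.005e-01]
```

Request:
apply_moves(
  plan="0 -0.2 0 0 0 0.035;0 -0.4 0 0 0 0.07;0 -0.6 0 0 0 0.105;0 -0.8 0 0 0 0.14;0 -1 0 0 0 0.175;0 -1 0 0 0 0.21;0 -1 0 0 0 0.245;0 -1 0 0 0 0.28;0 -1 0 0 0 0.315;0 -1 0 0 0 0.35;0 -1 0 0 0 0.385;0 -1 0 0 0 0.4",
  hand=1,
  newtons=60,
)

```text
time: 9.85
eef_pos: [479.5, -58.9, 397.7]
eef_rot: [-0.0, 0.959, 0.283, -0.001]
ft_force: [-0.3, -0.7, 0.2]
gripper_width: -0.0
grip_force: 0.0
```

```bash
cat >> h.py <<'E'
u=np.array([np.cos(np.radians(15.1)),np.sin(np.radians(15.1))]); v=np.array([-u[1],u[0]]); rec=np.array([576.4,-33.8])
def rel():
    s=r.read_state(); d=np.array(s["eef_pos"])[:2]-rec; f=np.array(s["ft_force"]); print("rel",(d@u).round(1),(d@v).round(1),"push",(-(f[:2]@u)).round(2),"lat",(f[:2]@v).round(2),"fz",f[2].round(2),"t",s["time"],"w",s["gripper_width"])
E
python3 - <<'E'
from h import *
go(list(rec-125*u)+[400],15.1); rel()
E
```

```text
TCP [479.5 -58.9 397.7] yaw 32.91 shift [-0.24  -0.067 -0.022] turn [-0.0003  0.0008  0.099 ]
rel -100.1 1.0 push 0.43 lat -0.59 fz 0.22 t 9.85 w -0.029858322416309098
```

Request:
apply_moves(
  plan="-0.24 -0.07 0 0 0 0.033;-0.24 -0.07 0 0 0 0.066;-0.24 -0.07 0 0 0 0.099;-0.24 -0.07 0 0 0 0.099;-0.24 -0.07 0.3 0 0 0.099;-0.24 -0.07 0.6 0 0 0.099;-0.24 -0.07 0.9 0 0 0.099;-0.24 -0.07 1 0 0 0.099;-0.24 -0.07 1 0 0 0.099;-0.24 -0.07 1 0 0 0.099",
)

```text
time: 10.68
eef_pos: [456.0, -66.1, 298.0]
eef_rot: [-0.0, 0.991, 0.135, -0.001]
ft_force: [0.5, 1.5, 0.2]
gripper_width: -0.3
grip_force: 0.0
```

```bash
python3 - <<'E'
from h import *
go(list(rec-125*u)+[295],15.1); rel()
E
```

```text
TCP [456.  -66.1 298. ] yaw 15.49 shift [-0.004  0.002  0.03 ] turn [-0.0003  0.0007  0.0022]
rel -124.6 0.2 push -0.92 lat 1.32 fz 0.22 t 10.6833 w -0.33574775185036876
```

Request:
apply_moves(
  plan="0.08 0 0.03 0 0 0;0.16 0 0.03 0 0 0;0.22 0 0.03 0 0 0;0.26 0 0.03 0 0 0;0.29 0 0.03 0 0 0;0.32 0 0.03 0 0 0;0.35 0 0.03 0 0 0;0.38 0 0.03 0 0 0;0.41 0 0.03 0 0 0;0.44 0 0.03 0 0 0;0.47 0 0.03 0 0 0;0.5 0 0.03 0 0 0",
)

```text
time: 11.68
eef_pos: [504.5, -53.0, 295.6]
eef_rot: [-0.0, 0.991, 0.134, -0.0]
ft_force: [-1.5, -0.7, 0.2]
gripper_width: -0.2
grip_force: 0.0
```

```bash
python3 - <<'E'
from h import *
go(list(rec+30*u)+[295],15.1); rel(); cf,im=shot("wrist","w5")
E
```

```text
TCP [504.5 -53.  295.6] yaw 15.37 shift [1.044 0.007 0.006] turn [-0.      0.0001  0.0015]
rel -74.4 0.2 push 1.65 lat -0.32 fz 0.17 t 11.6833 w -0.23006837306506644
```

View pics/w5.png

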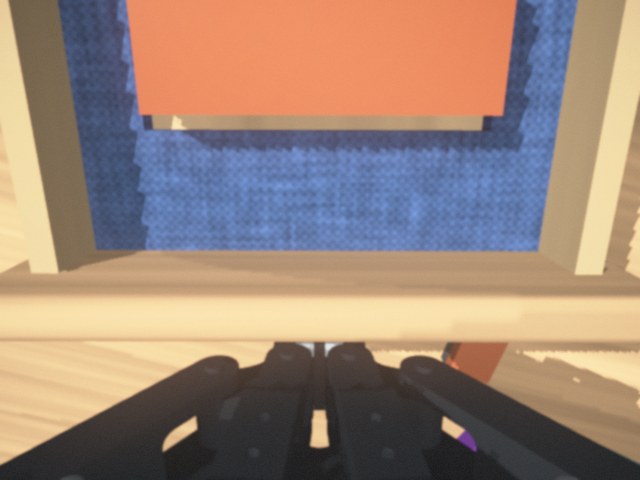

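The fingers are pushing the front at ~1.7 N, with its outer top edge at row ~341. The stone is still seated. I'm measuring the current opening.

```bash
python3 - <<'E'
from h import *
cf=cam("wrist"); p,q=tool()
for px in ((100,340),(230,340),(560,340)): print(((onz(cf,px,165)[:2]-rec)@u).round(1))
print([((onz(cf,px,126)[:2]-rec)@u).round(1) for px in ((200,130),(400,130))])
E
```

```text
-58.7
-58.6
-58.1
[np.float64(-6.3), np.float64(-6.0)]
```

Request:
apply_moves(
  plan="0.04 0 0 0 0 0;0.09 0 0 0 0 0;0.15 0 0 0 0 0;0.21 0 0 0 0 0;0.27 0 0 0 0 0;0.34 0 0 0 0 0;0.41 0 0 0 0 0;0.48 0 0 0 0 0;0.55 0 0 0 0 0;0.62 0 0 0 0 0;0.68 0 0 0 0 0;0.72 0 0 0 0 0",
)

```text
time: 12.73
eef_pos: [574.9, -33.5, 295.7]
eef_rot: [-0.0, 0.991, 0.134, 0.001]
ft_force: [-1.2, -0.8, 0.2]
gripper_width: 0.2
grip_force: 0.0
```

Request:
apply_moves(
  plan="0.04 0 0 0 0 0;0.08 0 0 0 0 0;0.12 0 0 0 0 0;0.16 0 0 0 0 0;0.2 0 0 0 0 0;0.24 0 0 0 0 0;0.27 0 0 0 0 0;0.3 0 0 0 0 0;0.32 0 0 0 0 0;0.34 0 0 0 0 0;0.34 0 0 0 0 0",
)

```text
time: 13.65
eef_pos: [605.6, -25.2, 295.3]
eef_rot: [0.0, 0.991, 0.134, -0.002]
ft_force: [-5.6, -2.1, 1.6]
gripper_width: 0.2
grip_force: 0.0
```

```bash
python3 - <<'E'
from h import *
go(list(rec+50*u)+[295],15.1); rel(); cf=cam("wrist")
im=np.array(eyes.get_image("wrist"))[:,:,::-1]; cv2.imwrite("pics/w6.png",im)
E
```

```text
TCP [605.6 -25.2 295.3] yaw 15.36 shift [0.196 0.008 0.002] turn [-0.0002  0.0014  0.0014]
rel 30.4 0.7 push 5.92 lat -0.59 fz 1.56 t 13.65 w 0.21016234938267628
```

Request:
apply_moves(
  plan="0.02 0 0 0 0 0;0.04 0 0 0 0 0;0.06 0 0 0 0 0;0.08 0 0 0 0 0;0.1 0 0 0 0 0;0.12 0 0 0 0 0;0.12 0 0 0 0 0;0.12 0 0 0 0 0",
)

```text
time: 14.37
eef_pos: [616.3, -22.4, 295.1]
eef_rot: [0.0, 0.991, 0.133, -0.003]
ft_force: [-8.1, -2.2, 2.8]
gripper_width: -0.2
grip_force: 0.0
```

```bash
python3 - <<'E'
from h import *
rel()
E
```

```text
rel 41.5 0.7 push 8.37 lat -0.07 fz 2.79 t 14.3667 w -0.15915216747175723
```

Request:
apply_moves(
  plan="0.01 0 0 0 0 0;0.02 0 0 0 0 0;0.03 0 0 0 0 0;0.03 0 0 0 0 0;0.03 0 0 0 0 0",
)

```text
time: 14.78
eef_pos: [618.9, -21.7, 295.0]
eef_rot: [0.0, 0.991, 0.133, -0.004]
ft_force: [-8.6, -2.6, 2.6]
gripper_width: 0.1
grip_force: 0.0
```

```bash
python3 - <<'E'
from h import *
rel()
E
```

```text
rel 44.2 0.6 push 8.95 lat -0.23 fz 2.57 t 14.7833 w 0.126315811683362
```

Request:
apply_moves(
  plan="0.007 0 0 0 0 0;0.014 0 0 0 0 0;0.02 0 0 0 0 0;0.02 0 0 0 0 0",
)

```text
time: 15.12
eef_pos: [620.7, -21.2, 295.0]
eef_rot: [0.0, 0.991, 0.133, -0.004]
ft_force: [-10.1, -2.4, 3.6]
gripper_width: 0.1
grip_force: 0.0
```

Request:
apply_moves(
  plan="0.005 0 0 0 0 0;0.01 0 0 0 0 0;0.01 0 0 0 0 0",
)

```text
time: 15.37
eef_pos: [621.6, -20.9, 295.1]
eef_rot: [0.0, 0.991, 0.133, -0.004]
ft_force: [-9.4, -1.9, 4.1]
gripper_width: 0.1
grip_force: 0.0
```

```bash
python3 - <<'E'
from h import *
rel()
E
```

```text
rel 47.0 0.6 push 9.52 lat 0.65 fz 4.15 t 15.3667 w 0.10614021146923198
```

Request:
apply_moves(
  plan="0.005 0 0 0 0 0;0.01 0 0 0 0 0;0.015 0 0 0 0 0;0.015 0 0 0 0 0",
)

```text
time: 15.7
eef_pos: [623.3, -20.5, 295.1]
eef_rot: [0.0, 0.991, 0.133, -0.004]
ft_force: [-9.7, -2.4, 2.9]
gripper_width: -0.1
grip_force: 0.0
```

```bash
python3 - <<'E'
from h import *
rel()
E
```

```text
rel 48.7 0.7 push 10.03 lat 0.2 fz 2.87 t 15.7 w -0.07711660058446128
```

Request:
apply_moves(
  plan="0.005 0 0 0 0 0;0.01 0 0 0 0 0;0.01 0 0 0 0 0",
)

```text
time: 15.95
eef_pos: [624.2, -20.2, 295.1]
eef_rot: [0.0, 0.991, 0.133, -0.004]
ft_force: [-8.6, -2.6, 2.8]
gripper_width: -0.2
grip_force: 0.0
```

```bash
python3 - <<'E'
from h import *
rel()
E
```

```text
rel 49.7 0.6 push 8.94 lat -0.23 fz 2.8 t 15.95 w -0.18640202114849544
```

Request:
apply_moves(
  plan="0.005 0 0 0 0 0;0.01 0 0 0 0 0;0.01 0 0 0 0 0",
)

```text
time: 16.2
eef_pos: [625.2, -20.0, 295.0]
eef_rot: [0.0, 0.991, 0.133, -0.004]
ft_force: [-9.3, -1.9, 3.2]
gripper_width: -0.1
grip_force: 0.0
```

```bash
python3 - <<'E'
from h import *
rel()
E
```

```text
rel 50.7 0.6 push 9.45 lat 0.56 fz 3.17 t 16.2 w -0.054936835611524314
```

Request:
apply_moves(
  plan="0.005 0 0 0 0 0;0.008 0 0 0 0 0;0.008 0 0 0 0 0",
)

```text
time: 16.45
eef_pos: [625.9, -19.8, 295.0]
eef_rot: [0.0, 0.991, 0.133, -0.004]
ft_force: [-9.9, -2.3, 4.0]
gripper_width: 0.1
grip_force: 0.0
```

```bash
python3 - <<'E'
from h import *
rel()
E
```

```text
rel 51.4 0.6 push 10.1 lat 0.39 fz 4.03 t 16.45 w 0.14630026636813911
```

Request:
apply_moves(
  plan="0.005 0 0 0 0 0;0.01 0 0 0 0 0;0.01 0 0 0 0 0",
)

```text
time: 16.7
eef_pos: [626.8, -19.5, 295.0]
eef_rot: [0.0, 0.991, 0.133, -0.004]
ft_force: [-9.7, -1.9, 2.2]
gripper_width: 0.0
grip_force: 0.0
```

```bash
python3 - <<'E'
from h import *
rel()
E
```

```text
rel 52.4 0.7 push 9.89 lat 0.7 fz 2.24 t 16.7 w 0.005221353368120349
```

Request:
apply_moves(
  plan="0.005 0 0 0 0 0;0.008 0 0 0 0 0;0.008 0 0 0 0 0",
)

```text
time: 16.95
eef_pos: [627.7, -19.3, 295.1]
eef_rot: [0.0, 0.991, 0.133, -0.004]
ft_force: [-8.2, -1.8, 3.1]
gripper_width: -0.1
grip_force: 0.0
```

```bash
python3 - <<'E'
from h import *
rel()
E
```

```text
rel 53.3 0.6 push 8.35 lat 0.35 fz 3.13 t 16.95 w -0.07045222908311159
```

Request:
apply_moves(
  plan="0.005 0 0 0 0 0;0.01 0 0 0 0 0;0.01 0 0 0 0 0",
)

```text
time: 17.2
eef_pos: [628.8, -18.9, 295.0]
eef_rot: [0.0, 0.991, 0.133, -0.004]
ft_force: [-8.5, -2.5, 2.8]
gripper_width: -0.1
grip_force: 0.0
```

```bash
python3 - <<'E'
from h import *
rel()
E
```

```text
rel 54.5 0.7 push 8.86 lat -0.16 fz 2.81 t 17.2 w -0.10720146202437278
```

Request:
apply_moves(
  plan="0.005 0 0 0 0 0;0.005 0 0 0 0 0;0.005 0 0 0 0 0",
)

```text
time: 17.45
eef_pos: [629.0, -18.9, 295.0]
eef_rot: [0.0, 0.991, 0.133, -0.004]
ft_force: [-9.5, -2.4, 3.3]
gripper_width: 0.0
grip_force: 0.0
```

```bash
python3 - <<'E'
from h import *
rel()
E
```

```text
rel 54.6 0.7 push 9.77 lat 0.17 fz 3.29 t 17.45 w 0.02813834488216074
```

Request:
apply_moves(
  plan="0.005 0 0 0 0 0;0.008 0 0 0 0 0;0.008 0 0 0 0 0",
)

```text
time: 17.7
eef_pos: [629.6, -18.8, 295.0]
eef_rot: [0.0, 0.991, 0.133, -0.004]
ft_force: [-9.9, -3.1, 4.2]
gripper_width: 0.2
grip_force: 0.0
```

Request:
apply_moves(
  plan="0.005 0 0 0 0 0;0.008 0 0 0 0 0;0.008 0 0 0 0 0",
)

```text
time: 17.95
eef_pos: [630.2, -18.6, 295.0]
eef_rot: [0.0, 0.991, 0.133, -0.005]
ft_force: [-11.5, -3.2, 4.7]
gripper_width: -0.0
grip_force: 0.0
```

```bash
python3 - <<'E'
from h import *
rel()
E
```

```text
rel 55.9 0.7 push 11.89 lat -0.09 fz 4.69 t 17.95 w -0.0032693350202238434
```

Request:
apply_moves(
  plan="0.003 0 0 0 0 0;0.006 0 0 0 0 0;0.006 0 0 0 0 0",
)

```text
time: 18.2
eef_pos: [630.5, -18.6, 295.0]
eef_rot: [0.0, 0.991, 0.133, -0.005]
ft_force: [-11.7, -3.8, 5.5]
gripper_width: -0.0
grip_force: 0.0
```

```bash
python3 - <<'E'
from h import *
rel()
E
```

```text
rel 56.2 0.6 push 12.29 lat -0.62 fz 5.52 t 18.2 w -0.037963188965304935
```

Request:
apply_moves(
  plan="0.003 0 0 0 0 0;0.006 0 0 0 0 0;0.006 0 0 0 0 0",
)

```text
time: 18.45
eef_pos: [630.8, -18.5, 295.0]
eef_rot: [0.0, 0.991, 0.133, -0.006]
ft_force: [-13.4, -3.0, 5.7]
gripper_width: -0.1
grip_force: 0.0
```

```bash
python3 - <<'E'
from h import *
rel()
E
```

```text
rel 56.5 0.6 push 13.7 lat 0.64 fz 5.74 t 18.45 w -0.13179181001819493
```

Request:
apply_moves(
  plan="0.003 0 0 0 0 0;0.006 0 0 0 0 0;0.006 0 0 0 0 0",
)

```text
time: 18.7
eef_pos: [631.0, -18.5, 294.8]
eef_rot: [0.0, 0.991, 0.133, -0.006]
ft_force: [-12.3, -4.2, 5.3]
gripper_width: -0.4
grip_force: 0.0
```

Request:
apply_moves(
  plan="0.003 0 0 0 0 0;0.006 0 0 0 0 0;0.006 0 0 0 0 0",
)

```text
time: 18.95
eef_pos: [631.3, -18.8, 294.5]
eef_rot: [0.0, 0.991, 0.133, -0.007]
ft_force: [-14.0, -3.9, 4.6]
gripper_width: -0.0
grip_force: 0.0
```

```bash
python3 - <<'E'
from h import *
rel()
E
```

```text
rel 56.9 0.2 push 14.58 lat -0.15 fz 4.6 t 18.95 w -0.02926787682767598
```

Request:
apply_moves(
  plan="0.005 0 0 0 0 0;0.008 0 0 0 0 0;0.008 0 0 0 0 0",
)

```text
time: 19.2
eef_pos: [631.6, -18.7, 294.5]
eef_rot: [0.0, 0.991, 0.133, -0.007]
ft_force: [-15.1, -3.6, 7.1]
gripper_width: 0.1
grip_force: 0.0
```

Request:
apply_moves(
  plan="-0.02 0 0 0 0 0;-0.04 0 0 0 0 0;-0.06 0 0 0 0 0;-0.08 0 0 0 0 0;-0.1 0 0 0 0 0;-0.12 0 0 0 0 0;-0.12 0 0 0 0 0",
)

```text
time: 19.78
eef_pos: [623.9, -20.0, 295.5]
eef_rot: [-0.0, 0.991, 0.134, -0.001]
ft_force: [-5.0, -1.2, -1.2]
gripper_width: 0.1
grip_force: 0.0
```

```bash
python3 - <<'E'
from h import *
rel()
E
```

```text
rel 49.5 0.9 push 5.14 lat 0.18 fz -1.22 t 19.7833 w 0.11278969410166931
```

Request:
apply_moves(
  plan="-0.01 0 0 0 0 0;-0.02 0 0 0 0 0;-0.03 0 0 0 0 0;-0.03 0 0 0 0 0;-0.03 0 0 0 0 0",
)

```text
time: 20.2
eef_pos: [622.2, -20.5, 296.3]
eef_rot: [0.0, 0.991, 0.134, 0.001]
ft_force: [-0.8, 0.8, -0.2]
gripper_width: 0.1
grip_force: 0.0
```

```bash
python3 - <<'E'
from h import *
rel()
E
```

```text
rel 47.7 0.9 push 0.55 lat 0.97 fz -0.24 t 20.2 w 0.1261135749390482
```

The force fell to zero, so the latch has caught. I'm backing off straight.

Request:
apply_moves(
  plan="-0.05 0 0 0 0 0;-0.15 0 0 0 0 0;-0.3 0 0 0 0 0;-0.5 0 0 0 0 0;-0.7 0 0 0 0 0;-0.9 0 0 0 0 0;-0.9 0 0 0 0 0;-0.9 0 0 0 0 0;-0.9 0 0 0 0 0",
)

```text
time: 20.95
eef_pos: [535.5, -44.4, 296.1]
eef_rot: [0.0, 0.991, 0.134, 0.001]
ft_force: [0.3, -0.5, 0.2]
gripper_width: 0.2
grip_force: 0.0
```

```bash
python3 - <<'E'
from h import *
rel(); a=shot("top","top1")[1]; b=shot("scene","scene1")[1]; w=shot("wrist","w7")[1]
cv2.imwrite("pics/fin.png",np.vstack([np.hstack([cv2.resize(a[80:320,160:480],(400,300)),cv2.resize(b[150:390,170:490],(400,300))]),np.hstack([cv2.resize(w,(400,300)),np.zeros((300,400,3),np.uint8)])]))
E
```

```text
rel -42.2 0.4 push -0.18 lat -0.59 fz 0.23 t 20.95 w 0.20226463117248472
```

View pics/fin.png

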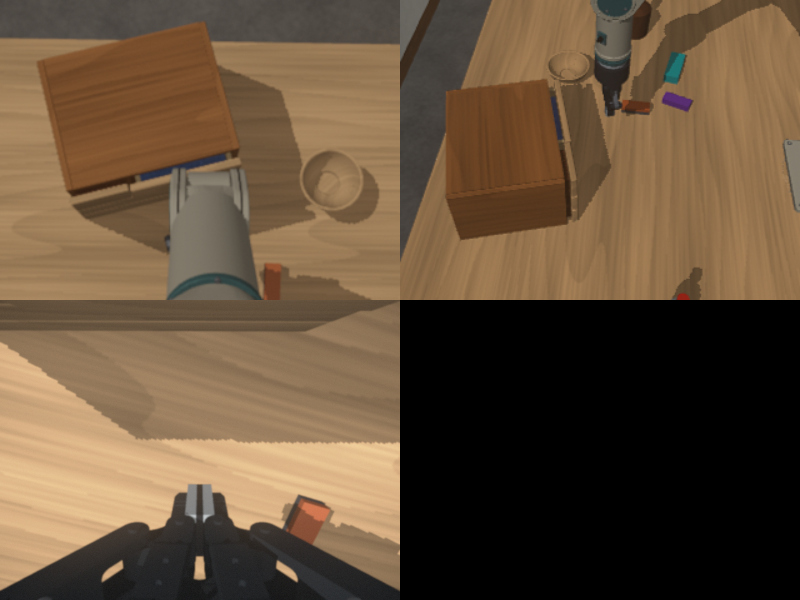

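The drawer front looks flush with its shut neighbour: in the top crop the outer edge runs in a line from (75,203) to (240,160). I'm confirming that numerically.

```bash
python3 - <<'E'
from h import *
rel(); cf=cam("wrist"); im=cv2.imread("pics/w7.png"); g=cv2.cvtColor(im,cv2.COLOR_BGR2GRAY)[:,250:300].mean(1)
for y in range(15,60): 
    d=g[y+1]-g[y-1]
    if abs(d)>12: print(y,round(d),"x@165",((onz(cf,(275,y),165)[:2]-rec)@u).round(1),"x@104",((onz(cf,(275,y),104)[:2]-rec)@u).round(1))
c=cam("top"); t=cv2.imread("pics/top1.png")
# board edge and front edge profile along u at lateral v=-75 and at +130, at z=165
for lat in (-82,-70,130):
    pr=[(x,t[int(round(p[1])),int(round(p[0]))]) for x in range(70,140,4) for p in [proj(c,list(rec+x*u+lat*v)+[165])]]
    print(lat,[(-0+x-87,int(b.sum()/3),int(b[0])-int(b[2])) for x,b in [(x,b.astype(int)) for x,b in pr]][:0] or [(x,b.tolist()) for x,b in pr if x<=100])
for x,l in((62,-80),(62,80),(37,-80),(87,-80)): print(x,l,proj(c,list(rec+x*u+l*v)+[165]).round())
for lat in (-82,-75):
    print([(x,t[int(round(p[1])),int(round(p[0]))].tolist()) for x in range(30,96,4) for p in [proj(c,list(rec+x*u+lat*v)+[165])]])
E
```

```text
rel -42.1 0.5 push -0.24 lat -0.02 fz -0.11 t 21.1 w 0.032362271091964934
32 18 x@165 47.1 x@104 57.4
33 20 x@165 46.9 x@104 57.0
36 -12 x@165 46.3 x@104 56.1
48 15 x@165 43.9 x@104 52.3
49 25 x@165 43.7 x@104 51.9
50 21 x@165 43.5 x@104 51.6
-82 [(70, [84, 119, 150]), (74, [77, 109, 138]), (78, [26, 43, 63]), (82, [36, 54, 74]), (86, [27, 44, 64]), (90, [33, 55, 86]), (94, [44, 76, 117]), (98, [47, 82, 124])]
-70 [(70, [86, 121, 151]), (74, [78, 110, 137]), (78, [58, 56, 64]), (82, [51, 55, 64]), (86, [55, 52, 58]), (90, [34, 61, 94]), (94, [42, 73, 113]), (98, [49, 83, 125])]
130 [(70, [86, 122, 152]), (74, [85, 119, 150]), (78, [70, 102, 131]), (82, [15, 30, 50]), (86, [21, 35, 55]), (90, [39, 68, 106]), (94, [48, 85, 129]), (98, [47, 84, 129])]
62 -80 [347. 213.]
62 80 [273. 231.]
37 -80 [350. 224.]
87 -80 [344. 202.]
[(30, [54, 62, 68]), (34, [63, 73, 79]), (38, [51, 58, 63]), (42, [77, 89, 96]), (46, [72, 83, 90]), (50, [95, 109, 117]), (54, [75, 85, 93]), (58, [52, 69, 85]), (62, [50, 71, 92]), (66, [84, 118, 149]), (70, [84, 119, 150]), (74, [77, 109, 138]), (78, [26, 43, 63]), (82, [36, 54, 74]), (86, [27, 44, 64]), (90, [33, 55, 86]), (94, [44, 76, 117])]
[(30, [100, 115, 122]), (34, [100, 114, 122]), (38, [100, 114, 122]), (42, [102, 117, 125]), (46, [101, 115, 123]), (50, [103, 118, 126]), (54, [100, 115, 123]), (58, [82, 97, 106]), (62, [60, 87, 112]), (66, [82, 116, 146]), (70, [83, 119, 149]), (74, [89, 125, 155]), (78, [64, 90, 110]), (82, [61, 89, 107]), (86, [64, 89, 108]), (90, [31, 53, 80]), (94, [42, 74, 114])]
```

```bash
python3 - <<'E'
from station import r
print(r.close_job())
E
```

```text
the job is handed in; nothing more can be done
None
```

I handed the job in with the stone laid in its recess and the drawer latched shut by itself. The camera shows its front at its shut position, and I never pushed harder than about 17 N. The closed drawer hides the stone, which was last seen flat and centred while the drawer was closing, and handing in returned no verdict.

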